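# Cull the faulty clay test bars and close up the row

### The job

Five red clay test bars stand in the aluminium tray; two are faulty, one too short and one with a broken corner. Take both faulty bars out and put them in the open cardboard carton, then gently slide the tray's blue pusher up against the three sound bars until the row is closed up snug against the tray's fixed end stop. Do not lift the sound bars out of the tray, and leave everything else on the bench as it is.

Things in the scene. Friction and masses are not known exactly. Their poses are not given: they have to be found in the camera images.
- tray: fixed aluminium channel tray, 84 (x) x 412 (y) mm, row of bars along its y. Origin: centre of its underside. Floor top at z = 6 mm; low side guides 10 mm wide, tops at z = 16 mm, 64 mm apart; fixed end stop at the -y end, inner face at y = -194 mm, top at z = 32 mm. At the start the five bars stand about 56 mm apart at y = -154, -98, -42, 14 and 70 mm in any order, gaps about 30 mm
- pusher (a joint): travel of the blue pusher along the tray towards the end stop (-y of the tray), m; 0 = fully open, 0.30 at most; starts between 0 and 0.03. Its flat face (58 mm wide, top at tray z = 27 mm) is at tray y = 141 mm minus the travel. It slides with about 1.5 N of friction and stays where it is left. With three 24 mm bars snug against the stop it reads about 0.263
- tab (a point): top centre of the pusher's upright blue tab: 30 mm (tray x) wide, 10 mm (tray y) thick, top 63 mm above the table, rising 48 mm clear above the pusher's foot (foot top at tray z = 15 mm). The tab's centre is 45 mm behind the pusher's face, so there is 35 mm clear between tab and face plate. Push it or pinch it from above
- bar_a: sound fired-clay test bar (terracotta red-brown), 60 long x 24 thick x 30 mm high, standing in the tray with its length across the tray. Origin: centre of its underside; x along the 60 mm length, y along the 24 mm thickness, z up. 85 g nominal
- bar_b: sound fired-clay test bar (terracotta red-brown), 60 long x 24 thick x 30 mm high, standing in the tray with its length across the tray. Origin: centre of its underside; x along the 60 mm length, y along the 24 mm thickness, z up. 85 g nominal
- bar_c: sound fired-clay test bar (terracotta red-brown), 60 long x 24 thick x 30 mm high, standing in the tray with its length across the tray. Origin: centre of its underside; x along the 60 mm length, y along the 24 mm thickness, z up. 85 g nominal
- bar_short: faulty bar, same clay, only 42 mm long x 24 thick x 30 mm high. Origin: centre of its underside; x along the length, y along the thickness. 60 g nominal
- bar_chipped: faulty bar, same clay, 60 x 24 x 30 mm but with one corner broken away (full height) at its +x end on the +y side: full 24 mm thickness only from x = -30 to +6 mm, then 13 mm (y -12 to +1) up to x = 18, then 8 mm (y -12 to -4) up to x = 30. Origin: centre of the underside of the unbroken outline; grip it near x = -10 mm. 68 g nominal
- carton: fixed open-topped cut-down cardboard carton, green outside, 160 (x) x 220 (y) x 80 mm high, 5 mm walls and floor. Origin: centre of its underside. Stands on the left or the right, beyond the tray
- balance: fixed white bench balance with a round steel pan, 160 x 200 x 61 mm high, on the other side from the carton. Origin: centre of its underside. Not used
- jar: amber glass jar with white lid, 66 mm diameter, 90 mm high, a bystander. Origin: centre of its underside
- spray_can: black spray can, 56 mm diameter, 170 mm high, a bystander. Origin: centre of its underside
- bowl: steel bowl, 120 mm diameter, 55 mm high, a bystander. Origin: centre of its underside
- spatula: spatula 230 mm long lying flat along its x, a bystander. Origin: near its middle, underside
- weight: brass 200 g weight, 36 mm diameter, 50 mm high, standing between carton and balance, a bystander. Origin: centre of its underside
Not all that is in view belongs to the job. Leave any pink look-alike of the bar_short alone. What is shaped like the bar_chipped but green is not meant.

How it is judged:
By the outcome, as a careful person would: the job done as asked, in the order asked, and still so for the second after the job is handed in, with the robot touching nothing.
It also fails if it takes over 69 s, if anything falls off the work surface, if the arm or the gripper's body presses on something with over 40 N, if the wrist force passes 120 N, or if a joint passes its speed limit or range.

### The arm

A 6-joint arm with a two-finger parallel gripper is mounted at the origin on the work surface. World frame = base frame: x ahead of the robot, y to its left, z up, the work surface at z = 0. Lengths are in m, angles in rad, forces in N, time in s.
With the tool pointing down it reaches from about 0.375 to 0.9 m from the base axis. Payload 3.1 kg.
Tool frame: the origin (TCP) lies at the very end of the fingers, on their centre line; the grasp point (between the pads) lies 19 mm behind it; x points along the fingers, y is the direction in which the jaws open and shut, and the axes are right-handed (so a half turn about x gives the same grasp; the last joint's range is limited). The gripper opens to 87 mm and grips with 3 to 60 N. Pads are 19 mm wide; open, the fingers measure 117 mm over their backs; the gripper's body (75 mm by 190 mm) begins 51 mm behind the grasp point.
Start: joints at [-1.379, 0.527, 1.433, -0, 1.181, -0.178], TCP at [0.226, -0.583, 0.223] pointing down, gripper open.
Joint ranges: [-3.08, 3.08], [-0.75, 2.2], [0.22, 2.44], [-1.43, 4.57], [0, 2.65], [-2.85, 2.85]. Speed limits (rad/s): [2.79, 2.79, 3.14, 3.14, 3.14, 3.14].

### API

Orientations are given as a unit quaternion [x, y, z, w].
In Python, from rig import robot gives the robot as it stands.
- The arm moves only by the tool carry_out, never from a script. Its argument "commands" is a list that holds one entry, the list of rows, each a list of 5 numbers: the opening, from 0 (shut) to 1 (fully open), then the shift along the tool's x, y, z in mm, then the turn about the tool's x in degrees. In form: [[[hand, x, y, z, twist], ...]]. A call has 1 to 8 rows; each row shifts and turns the pose as measured when the row begins, along the tool's axes as they then stand; what a row does not reach is not made up. A row lasts 1/12 s, in which the tool goes at most 41.7 mm and 7.16 degrees, less where a joint would pass 70% of its speed; a pose out of reach is approached as far as the arm can. A call with a gripper value outside its range is refused whole. The fingers move at their own pace and stop on an object; "force" is the grip in N (left out, the last holds). Time passes only in rows, so rows that do not move let the fingers close. It gives the time, the measured TCP pose, the force and the opening at its end, in the units of the state.
- robot.get_obs(): the state, without advancing time (a new reading comes with each control period).
- robot.camera(name): name is "side" or "top"; returns the picture (384x512x3 uint8, red, green, blue); there is no depth.
- robot.camera_model(name): a dict with "fx", "fy", "cx", "cy" (pixels), "R" (3x3) and "t" (3): a world point X has camera coordinates R X + t. Camera axes: x right, y down, z forward; pixel columns grow to the right and rows downward; lengths in m; the calibration is good to about 2 mm. A picture is of the moment at which its call begins. camera_model takes no time and is no camera call.
- robot.hand_in(): hands the job in, once; it reports no verdict.
The state is a dict: "time": time; "q": joint angles; "joint_velocities": joint speeds; "joint_torque": joint torques, N m; "position": TCP position; "tool_rot": TCP orientation; "ft_force": force on the tool from outside, world axes, zero at the start; "moment": the same for the moment, N m; "grip_width": finger opening in m.
Only numpy, scipy, OpenCV 4.12 (cv2) and the standard library are available. Lean on these libraries where they do the work, as an engineer would, in place of code of your own. Each camera call takes 0.05 s, during which the arm holds its last target. There are 200 camera calls.

## Working session

There is one attempt and no reset: what is moved stays moved. The work goes in short steps, Python scripts to look and compute and a tool call to move; the robot and the scene stay as the last step left them, time stands still between calls to the robot, and variables do not carry over. Pictures are saved under pics/ and viewed, on a budget of 10 in all, crops included, one or two more only if the job needs it, and the job is handed in when it is done.

Besides the shell and the picture viewer there is one more tool, called after "Emit:" as name(argument=value, ...) on one line, values as JSON. carry_out: Moves the arm, as the interface text tells. Its arguments: {"type":"object","properties":{"commands":{"type":"array"},"force":{"type":"number"}},"required":["commands"]}

```bash
ls; mkdir -p pics
python3 - <<'E'
from rig import robot
import cv2,numpy as np
for n in("top","side"):
    cv2.imwrite(f"pics/{n}0.png",robot.camera(n)[:,:,::-1])
    m=robot.camera_model(n);print(n,m)
print(robot.get_obs())
E
```

```text
pics
top {'fx': 378.0473876659801, 'fy': 378.0473876659801, 'cx': 257.26253105546414, 'cy': 188.6055397305168, 'R': array([[ 0.00592677, -0.99997446,  0.00399394],
       [-0.99894532, -0.00610243, -0.04550824],
       [ 0.04553145, -0.00372001, -0.99895598]]), 't': array([0.01526202, 0.49590239, 1.24712492])}
side {'fx': 471.9793547636046, 'fy': 471.9793547636046, 'cx': 253.00528669030234, 'cy': 196.96700690320586, 'R': array([[ 0.96797271, -0.25026953, -0.01984958],
       [-0.19516439, -0.70038828, -0.68656181],
       [ 0.15792309,  0.66844702, -0.72680044]]), 't': array([-0.49561982,  0.14036698,  1.20200819])}
{'time': 0.1, 'q': array([-1.37948703e+00,  5.28383717e-01,  1.43374988e+00,  5.32438578e-06,
        1.18142482e+00, -1.78479978e-01]), 'joint_velocities': array([ 0.00121353, -0.00137717, -0.00366069,  0.00182387,  0.00027986,
        0.00181148]), 'joint_torque': array([ 1.17601376e-04, -4.40986276e+01, -1.77151626e+01,  6.34631747e-02,
        5.33303479e-02, -4.36458856e-05]), 'position': array([ 0.22580109, -0.58208423,  0.22167077]), 'tool_rot': array([-0.69505167, -0.13069084,  0.6950571 , -0.12930084]), 'ft_force': array([-0.31865077,  0.08039093, -0.16713927]), 'moment': array([-0.01156041, -0.02123452,  0.02576975]), 'grip_width': 0.08676385307307416}
```

View pics/top0.png

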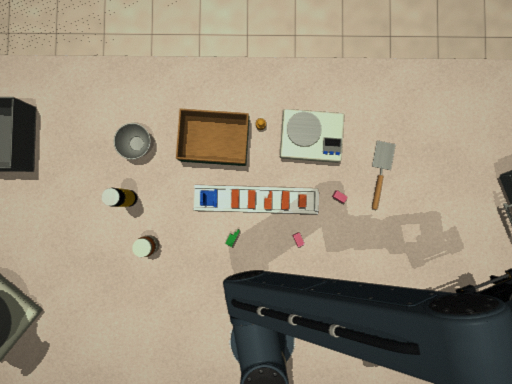

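View pics/side0.png

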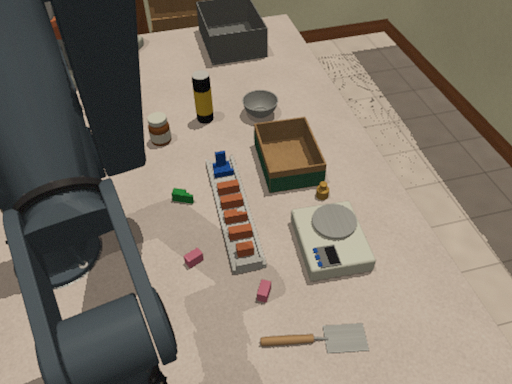

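Top view: the tray runs along the row at about v=200, with the blue pusher at (208,198) and the end stop near (318,202). The red bars are at u≈236, 252, 268, 285 and 302. The carton is at (213,137). The pink blocks at (340,197) and (298,240) and the green piece at (233,239) are decoys. Next I'll measure and enlarge a crop.

```bash
cat > h.py <<'E'
from rig import robot
import cv2,numpy as np
def ray(n,uv,z):
    m=robot.camera_model(n);R,t=m['R'],m['t']
    d=R.T@np.array([(uv[0]-m['cx'])/m['fx'],(uv[1]-m['cy'])/m['fy'],1]);c=-R.T@t
    return c+d*(z-c[2])/d[2]
def blobs(im,lo,hi,roi,amin):
    hsv=cv2.cvtColor(im,cv2.COLOR_RGB2HSV);k=cv2.inRange(hsv,lo,hi)
    mm=np.zeros_like(k);x0,y0,x1,y1=roi;mm[y0:y1,x0:x1]=k[y0:y1,x0:x1]
    cs,_=cv2.findContours(mm,cv2.RETR_EXTERNAL,cv2.CHAIN_APPROX_NONE)
    return [c for c in cs if cv2.contourArea(c)>=amin]
def world(n,c,z): return np.array([ray(n,p[0],z)[:2]*1000 for p in c],np.float32)
E
python3 - <<'E'
from h import *
im=robot.camera("top")
def rep(tag,lo,hi,roi,z,a=20):
    for c in blobs(im,lo,hi,roi,a):
        r=cv2.minAreaRect(world("top",c,z)); M=cv2.moments(c)
        print(tag,np.round((M['m10']/M['m00'],M['m01']/M['m00']),1),"world",np.round(r[0]),np.round(r[1]),round(r[2],1),cv2.contourArea(c))
rep("bar",(0,120,90),(14,255,255),(190,175,330,225),.036)
rep("blue",(105,150,50),(130,255,255),(190,175,225,220),.0)
rep("carton",(8,80,60),(20,255,255),(170,100,255,170),.08,300)
g=[(194,185),(318,188),(318,215),(194,212)]
for p in g: print(p,np.round(ray("top",p,.016)*1000))
cv2.imwrite("pics/crop.png",cv2.resize(im[175:225,185:330],None,fx=5.5,fy=5.5,interpolation=cv2.INTER_CUBIC)[:,:,::-1])
E
```

```text
bar [301.8 200.5] world [ 458. -126.] [39. 23.] 0.0 71.0
bar [284.9 200.1] world [458. -71.] [59. 23.] 0.1 110.0
bar [268.1 201.7] world [459. -15.] [55. 23.] 0.2 81.5
bar [251.1 198.6] world [461.  37.] [59. 23.] 0.4 104.0
bar [234.9 198.4] world [464.  92.] [59. 23.] 0.5 108.5
blue [208.5 197.7] world [464. 183.] [54. 54.] 0.6 207.0
carton [211.8 135.6] world [660. 163.] [222. 162.] 86.4 3442.0
(194, 185) [506. 228.  16.]
(318, 188) [ 499. -183.   16.]
(318, 215) [ 409. -183.   16.]
(194, 212) [417. 227.  16.]
```

View pics/crop.png

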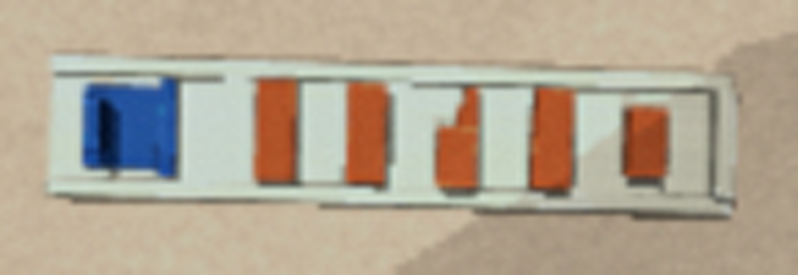

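Candidates: the short bar is the red one at (302,200), 39 mm long against 59 mm for the others. The chipped bar is the red one at (268,201), with its upper-left corner missing in the crop. The pink and green decoys lie outside the tray. The broken corner is at world +x/+y, so chip +x points along world +x and the grip should be at x≈450.

```bash
cat >> h.py <<'E'
from scipy.spatial.transform import Rotation as Rn
def go(x,y,z,yaw=-1.3):
    "shift in tool mm, twist deg so that jaw axis lies along world y turned by yaw"
    o=robot.get_obs();R=Rn.from_quat(o['tool_rot']).as_matrix()
    d=R.T@(np.array([x,y,z])-o['position']*1000)
    a=np.deg2rad(yaw);v=np.array([-np.sin(a),np.cos(a),0])
    w=R.T@v;tw=np.rad2deg(np.arctan2(w[2],w[1]));tw=(tw+90)%180-90
    print("tool axes x",R[:,0].round(3),"y",R[:,1].round(3),"z",R[:,2].round(3));print("pos",(o['position']*1000).round(1),"t",o['time'],"shift",d.round(1),"twist",tw.round(2),"F",o['ft_force'].round(1),"w",o['grip_width'].round(4),"q6",o['q'][5].round(2))
E
python3 -c "
from h import *
go(458,-128,120)"
```

```text
tool axes x [-0.     0.002 -1.   ] y [ 0.361 -0.932 -0.002] z [-0.932 -0.361 -0.   ]Traceback (most recent call last):
  File "<string>", line 3, in <module>
    go(458,-128,120)
    ~~^^^^^^^^^^^^^^
  File "h.py", line 20, in go
    print("tool axes x",R[:,0].round(3),"y",R[:,1].round(3),"z",R[:,2].round(3));print("pos",(o['position']*1000).round(1),"t",o['time'],"shift",d.round(1),"twist",tw.round(2),"F",o['ft_force'].round(1),"w",o['grip_width'].round(4),"q6",o['q'][5].round(2))
                                                                                                                                                                                                               ^^^^^^^^^^^^^^^^^^^^^
AttributeError: 'float' object has no attribute 'round'
```

```bash
sed -i "s/o\['grip_width'\].round(4)/round(float(o['grip_width']),4)/" h.py
python3 -c "
from h import *
go(458,-128,120)"
```

```text
tool axes x [-0.     0.002 -1.   ] y [ 0.361 -0.932 -0.002] z [-0.932 -0.361 -0.   ]
pos [ 225.8 -582.2  221.8] t 0.15 shift [ 102.5 -339.4 -380.6] twist 22.49 F [-0.5 -0.1  0.6] w 0.0869 q6 -0.18
```

Emit:
carry_out(commands=[[[0.46,0,0,0,6],[0.46,0,0,0,6],[0.46,0,0,0,6],[0.46,0,0,0,4.5],[0.46,0,0,0,0]]])

```text
time: 0.57
position: [0.2255, -0.5806, 0.2195]
tool_rot: [-0.706, 0.012, 0.707, 0.017]
ft_force: [-0.3, 0.6, 0.1]
grip_width: 0.0613
```

```bash
python3 -c "
from h import *
go(458,-128,120)"
```

```text
tool axes x [-0.001  0.007 -1.   ] y [-0.041 -0.999 -0.006] z [-0.999  0.041  0.002]
pos [ 225.5 -580.6  219.5] t 0.5667 shift [ 102.2 -461.2 -213.7] twist -1.07 F [-0.3  0.6  0.1] w 0.0613 q6 0.23
```

Emit:
carry_out(commands=[[[0.46,0,-33,-15,-1],[0.46,0,-33,-15,0],[0.46,0,-33,-15,0],[0.46,0,-33,-15,0],[0.46,0,-33,-15,0],[0.46,0,-33,-15,0],[0.46,0,-33,-15,0],[0.46,0,-33,-15,0]]])

```text
time: 1.23
position: [0.3512, -0.3178, 0.2176]
tool_rot: [-0.707, 0.006, 0.708, 0.006]
ft_force: [0.3, 0.1, 0.5]
grip_width: 0.0404
```

```bash
python3 -c "
from h import *
go(458,-128,110)"
```

```text
tool axes x [-0.001  0.    -1.   ] y [-0.018 -1.    -0.   ] z [-1.     0.018  0.001]
pos [ 351.2 -317.8  217.6] t 1.2333 shift [ 107.5 -191.6 -103.5] twist 0.29 F [0.3 0.1 0.5] w 0.0404 q6 0.62
```

Emit:
carry_out(commands=[[[0.46,12,-32,-17,0],[0.46,12,-32,-17,0],[0.46,12,-32,-17,0],[0.46,12,-32,-17,0],[0.46,12,-32,-17,0],[0.46,12,-20,-12,0],[0.46,12,-5,-3,0],[0.46,0,0,0,0]]])

```text
time: 1.9
position: [0.4592, -0.1193, 0.1318]
tool_rot: [0.708, 0.002, -0.706, 0.004]
ft_force: [0.8, 0.4, -0.0]
grip_width: 0.0397
```

```bash
python3 -c "
from h import *
go(458,-128,10)"
```

```text
tool axes x [ 0.003 -0.003 -1.   ] y [ 0.008 -1.     0.003] z [-1.    -0.008 -0.003]
pos [ 459.2 -119.3  131.8] t 1.9 shift [121.8   8.3   1.6] twist 1.76 F [ 0.8  0.4 -0. ] w 0.0397 q6 1.08
```

Emit:
carry_out(commands=[[[0.46,25,8.5,1.5,1.7],[0.46,25,0,0,0],[0.46,20,0,0,0],[0.46,0,0,0,0],[0.46,0,0,0,0]]])

```text
time: 2.32
position: [0.4606, -0.1306, 0.062]
tool_rot: [0.71, -0.007, -0.704, -0.002]
ft_force: [0.3, 0.6, 0.5]
grip_width: 0.0399
```

```bash
python3 -c "
from h import *
go(458,-128,10)
im=robot.camera('side')
cv2.imwrite('pics/s1.png',cv2.resize(im[130:290,170:330],None,fx=3.7,fy=3.7,interpolation=cv2.INTER_CUBIC)[:,:,::-1])"
```

```text
tool axes x [ 0.008 -0.007 -1.   ] y [-0.013 -1.     0.007] z [-1.     0.013 -0.008]
pos [ 460.6 -130.6   62. ] t 2.3167 shift [52. -3.  3.] twist 0.55 F [0.3 0.6 0.5] w 0.0399 q6 1.08
```

View pics/s1.png

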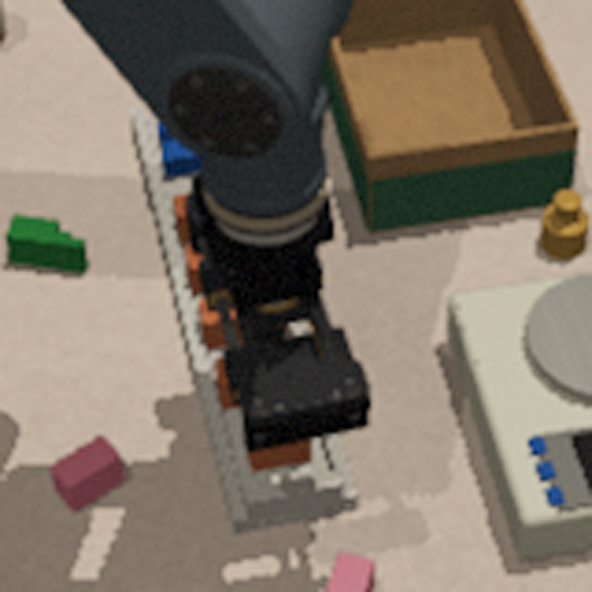

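The hand is above the short bar, which shows at crop (280,452), and the fingers look clear of its neighbour. I'll check the bar y-positions against the saved side view before going down.

```bash
python3 -c "
from h import *
im=cv2.imread('pics/side0.png')[:,:,::-1].copy()
for c in blobs(im,(0,120,60),(14,255,255),(200,170,265,265),20):
    w=world('side',c,.036); lo=world('side',c,.006)
    # far edge (+y) is top edge at z=36 ; near edge (-y) is bottom at z=6
    print('+y edge of top',np.percentile(w[:,1],97).round(1),'-y bottom edge',np.percentile(lo[:,1],3).round(1),'x',w[:,0].min().round(),w[:,0].max().round())
go(458,-128,10)"
```

```text
+y edge of top -121.5 -y bottom edge -140.4 x 433.0 476.0
+y edge of top -64.8 -y bottom edge -84.2 x 426.0 487.0
+y edge of top -7.3 -y bottom edge -27.4 x 427.0 487.0
+y edge of top 48.2 -y bottom edge 27.1 x 429.0 489.0
+y edge of top 99.7 -y bottom edge 82.1 x 431.0 490.0
tool axes x [ 0.008 -0.007 -1.   ] y [-0.013 -1.     0.007] z [-1.     0.013 -0.008]
pos [ 460.6 -130.7   62.3] t 2.3667 shift [52.3 -3.   3.1] twist 0.53 F [-0.6  0.3  0.3] w 0.04 q6 1.08
```

Emit:
carry_out(commands=[[[0.46,10,-2,3,0.5],[0.46,14,0,0,0],[0.46,14,0,0,0],[0.46,10,0,0,0],[0.46,2,0,0,0],[0.46,0,0,0,0]]])

```text
time: 2.87
position: [0.4637, -0.1343, 0.0189]
tool_rot: [0.715, -0.013, -0.699, -0.003]
ft_force: [0.4, -0.3, 0.8]
grip_width: 0.0401
```

```bash
python3 -c "
from h import *
go(458,-129,11)"
```

```text
tool axes x [ 0.023 -0.016 -1.   ] y [-0.023 -1.     0.015] z [-0.999  0.022 -0.023]
pos [ 463.7 -134.3   18.9] t 2.8667 shift [ 7.7 -5.3  6. ] twist 0.02 F [ 0.4 -0.3  0.8] w 0.0401 q6 1.09
```

Emit:
carry_out(commands=[[[0.46,0,-5,5,0],[0.46,4,-1,2,0],[0.46,2,0,0,0],[0.46,0,0,0,0]]])

```text
time: 3.2
position: [0.4575, -0.1285, 0.0148]
tool_rot: [0.717, -0.014, -0.697, -0.002]
ft_force: [0.1, 0.2, -0.8]
grip_width: 0.0401
```

```bash
python3 -c "
from h import *
go(458,-129,11)"
```

```text
tool axes x [ 0.027 -0.018 -0.999] y [-0.022 -1.     0.017] z [-0.999  0.022 -0.027]
pos [ 457.5 -128.5   14.8] t 3.2 shift [ 3.8  0.4 -0.4] twist 0.05 F [ 0.1  0.2 -0.8] w 0.0401 q6 1.09
```

Now close, at 15 N.

Emit:
carry_out(commands=[[[0.46,2,0,0,0],[0.2,0,0,0,0],[0.2,0,0,0,0],[0.2,0,0,0,0],[0.2,0,0,0,0],[0.2,0,0,0,0]]], force=15)

```text
time: 3.7
position: [0.458, -0.1285, 0.013]
tool_rot: [0.717, -0.014, -0.697, -0.001]
ft_force: [0.0, -0.2, 0.0]
grip_width: 0.0238
```

Emit:
carry_out(commands=[[[0.2,-15,0,0,0],[0.2,-25,0,0,0],[0.2,-30,0,0,0],[0.2,-30,0,0,0],[0.2,-30,0,0,0],[0.2,-15,0,0,0],[0.2,0,0,0,0]]])

```text
time: 4.28
position: [0.4524, -0.1253, 0.1617]
tool_rot: [0.714, -0.013, -0.7, -0.003]
ft_force: [0.4, 0.8, -1.3]
grip_width: 0.0238
```

```bash
python3 -c "
from h import *
go(660,115,150)"
```

```text
tool axes x [ 0.021 -0.014 -1.   ] y [-0.022 -1.     0.014] z [-1.     0.022 -0.021]
pos [ 452.4 -125.3  161.7] t 4.2833 shift [  12.5 -245.  -202. ] twist 0.04 F [ 0.4  0.8 -1.3] w 0.0238 q6 1.09
```

Emit:
carry_out(commands=[[[0.2,0,-30,-25,0],[0.2,0,-30,-25,0],[0.2,0,-30,-25,0],[0.2,0,-30,-25,0],[0.2,0,-30,-25,0],[0.2,0,-30,-25,0],[0.2,0,-15,-12,0],[0.2,0,0,0,0]]])

```text
time: 4.95
position: [0.6232, 0.0718, 0.1533]
tool_rot: [0.712, -0.016, -0.702, -0.007]
ft_force: [-0.4, -0.1, -0.9]
grip_width: 0.0238
```

```bash
python3 -c "
from h import *
go(660,115,130)"
```

```text
tool axes x [ 0.014 -0.014 -1.   ] y [-0.032 -0.999  0.013] z [-0.999  0.032 -0.015]
pos [623.2  71.8 153.3] t 4.95 shift [ 23.2 -44.6 -35. ] twist -0.53 F [-0.4 -0.1 -0.9] w 0.0238 q6 1.55
```

Emit:
carry_out(commands=[[[0.2,5,-25,-20,0],[0.2,5,-18,-14,0],[0.2,10,0,0,0],[0.2,25,0,0,0],[0.2,25,0,0,0],[0.2,20,0,0,0],[0.2,15,0,0,0],[0.2,0,0,0,0]]])

```text
time: 5.62
position: [0.6492, 0.109, 0.0309]
tool_rot: [-0.704, 0.017, 0.71, 0.004]
ft_force: [-0.7, 0.4, 0.0]
grip_width: 0.0239
```

```bash
python3 -c "
from h import *
go(660,115,27)"
```

```text
tool axes x [-0.008 -0.018 -1.   ] y [-0.03  -0.999  0.018] z [-1.     0.03   0.007]
pos [649.2 109.   30.9] t 5.6167 shift [  3.7  -6.4 -10.6] twist -0.44 F [-0.7  0.4  0. ] w 0.0239 q6 1.62
```

Emit:
carry_out(commands=[[[0.2,5,-4,-6,0],[0.2,4,0,0,0],[0.2,0,0,0,0],[0.46,0,0,0,0],[0.46,0,0,0,0],[0.46,0,0,0,0]]])

```text
time: 6.12
position: [0.6541, 0.1097, 0.0211]
tool_rot: [-0.703, 0.018, 0.711, 0.005]
ft_force: [0.5, -0.0, 0.3]
grip_width: 0.0357
```

Emit:
carry_out(commands=[[[0.46,-15,0,0,0],[0.46,-30,0,0,0],[0.46,-35,0,0,0],[0.46,-35,0,0,0],[0.46,-20,0,0,0],[0.46,0,0,0,0]]])

```text
time: 6.62
position: [0.6565, 0.1126, 0.165]
tool_rot: [-0.705, 0.018, 0.709, 0.005]
ft_force: [1.0, 0.3, -0.1]
grip_width: 0.04
```

```bash
python3 -c "
from h import *
go(450,-15,130)"
```

```text
tool axes x [-0.007 -0.018 -1.   ] y [-0.032 -0.999  0.019] z [-0.999  0.032  0.006]
pos [656.5 112.6 165. ] t 6.6167 shift [ 38.7 133.5 202.1] twist -0.54 F [ 1.   0.3 -0.1] w 0.04 q6 1.62
```

Emit:
carry_out(commands=[[[0.46,0,17,25,0],[0.46,0,17,25,0],[0.46,0,17,25,0],[0.46,0,17,25,0],[0.46,5,17,25,0],[0.46,10,17,25,0],[0.46,10,17,25,0],[0.46,0,0,0,0]]])

```text
time: 7.28
position: [0.4736, -0.0025, 0.144]
tool_rot: [0.711, -0.015, -0.703, -0.003]
ft_force: [-0.5, 0.2, -0.0]
grip_width: 0.04
```

```bash
python3 -c "
from h import *
go(450,-16,75)"
```

```text
tool axes x [ 0.011 -0.018 -1.   ] y [-0.026 -1.     0.018] z [-1.     0.026 -0.011]
pos [473.6  -2.5 144. ] t 7.2833 shift [69.  12.9 24. ] twist -0.17 F [-0.5  0.2 -0. ] w 0.04 q6 1.38
```

Emit:
carry_out(commands=[[[0.46,20,13,22,0],[0.46,25,0,0,0],[0.46,20,0,0,0],[0.46,5,0,0,0],[0.46,0,0,0,0]]])

```text
time: 7.7
position: [0.4526, -0.0179, 0.0733]
tool_rot: [0.713, -0.017, -0.701, -0.003]
ft_force: [-0.4, -0.0, -0.2]
grip_width: 0.0399
```

```bash
python3 -c "
from h import *
go(450,-17,11)"
```

```text
tool axes x [ 0.018 -0.02  -1.   ] y [-0.029 -0.999  0.019] z [-0.999  0.029 -0.018]
pos [452.6 -17.9  73.3] t 7.7 shift [62.2 -2.   3.8] twist -0.35 F [-0.4 -0.  -0.2] w 0.0399 q6 1.35
```

Emit:
carry_out(commands=[[[0.46,12,-2,3,0],[0.46,12,-1,1,0],[0.46,6,-1,1,0],[0.46,0,0,0,0]]])

```text
time: 8.03
position: [0.453, -0.0143, 0.0445]
tool_rot: [0.716, -0.017, -0.698, -0.002]
ft_force: [-0.7, -0.1, 0.2]
grip_width: 0.0402
```

```bash
python3 -c "
from h import *
go(450,-17,11)"
```

```text
tool axes x [ 0.026 -0.022 -0.999] y [-0.028 -0.999  0.021] z [-0.999  0.027 -0.026]
pos [453.  -14.3  44.5] t 8.0333 shift [33.4  2.   3.8] twist -0.26 F [-0.7 -0.1  0.2] w 0.0402 q6 1.36
```

Emit:
carry_out(commands=[[[0.46,10,2,3,0],[0.46,12,0,1,0],[0.46,8,0,0,0],[0.46,2,0,0,0],[0.46,0,0,0,0]]])

```text
time: 8.45
position: [0.4553, -0.0173, 0.0148]
tool_rot: [0.72, -0.017, -0.694, -0.0]
ft_force: [-0.7, 0.2, 0.4]
grip_width: 0.0402
```

```bash
python3 -c "
from h import *
go(450,-17,11)"
```

```text
tool axes x [ 0.036 -0.024 -0.999] y [-0.025 -0.999  0.024] z [-0.999  0.025 -0.036]
pos [455.3 -17.3  14.8] t 8.45 shift [ 3.6 -0.2  5.4] twist -0.11 F [-0.7  0.2  0.4] w 0.0402 q6 1.36
```

Emit:
carry_out(commands=[[[0.46,2,0,6,0],[0.46,0,0,0,0],[0.2,0,0,0,0],[0.2,0,0,0,0],[0.2,0,0,0,0],[0.2,0,0,0,0],[0.2,0,0,0,0]]])

```text
time: 9.03
position: [0.4502, -0.0173, 0.0147]
tool_rot: [0.721, -0.018, -0.693, 0.0]
ft_force: [0.4, -1.0, -0.2]
grip_width: 0.0238
```

Emit:
carry_out(commands=[[[0.2,-15,0,0,0],[0.2,-25,0,0,0],[0.2,-30,0,0,0],[0.2,-30,0,0,0],[0.2,-30,0,0,0],[0.2,-10,0,0,0],[0.2,0,0,0,0]]])

```text
time: 9.62
position: [0.4432, -0.0134, 0.1588]
tool_rot: [0.719, -0.017, -0.695, -0.001]
ft_force: [0.1, 0.0, -0.5]
grip_width: 0.024
```

```bash
python3 -c "
from h import *
go(648,205,140)"
```

```text
tool axes x [ 0.034 -0.024 -0.999] y [-0.026 -0.999  0.023] z [-0.999  0.025 -0.034]
pos [443.2 -13.4 158.8] t 9.6167 shift [  20.6 -223.9 -198.5] twist -0.12 F [ 0.1  0.  -0.5] w 0.024 q6 1.34
```

Emit:
carry_out(commands=[[[0.2,0,-29,-26,0],[0.2,0,-29,-26,0],[0.2,0,-29,-26,0],[0.2,0,-29,-26,0],[0.2,0,-29,-26,0],[0.2,0,-29,-26,0],[0.2,0,-29,-26,0],[0.2,0,0,0,0]]])

```text
time: 10.28
position: [0.6333, 0.1916, 0.1508]
tool_rot: [0.715, -0.02, -0.699, -0.004]
ft_force: [0.8, 0.3, -0.4]
grip_width: 0.0243
```

```bash
python3 -c "
from h import *
go(648,205,24)"
```

```text
tool axes x [ 0.023 -0.023 -0.999] y [-0.034 -0.999  0.023] z [-0.999  0.034 -0.024]
pos [633.3 191.6 150.8] t 10.2833 shift [126.8 -16.8 -11.2] twist -0.63 F [ 0.8  0.3 -0.4] w 0.0243 q6 1.76
```

Emit:
carry_out(commands=[[[0.2,15,-17,-14,0],[0.2,25,0,0,0],[0.2,25,0,0,0],[0.2,25,0,0,0],[0.2,20,0,0,0],[0.2,10,0,0,0],[0.2,0,0,0,0]]])

```text
time: 10.87
position: [0.6479, 0.2084, 0.0141]
tool_rot: [0.712, -0.019, -0.702, -0.001]
ft_force: [-0.5, -0.0, 0.2]
grip_width: 0.0242
```

```bash
python3 -c "
from h import *
go(648,205,22)"
```

```text
tool axes x [ 0.014 -0.025 -1.   ] y [-0.028 -0.999  0.024] z [-1.     0.028 -0.014]
pos [647.9 208.4  14.1] t 10.8667 shift [-7.9  3.6 -0.3] twist -0.3 F [-0.5 -0.   0.2] w 0.0242 q6 1.78
```

Emit:
carry_out(commands=[[[0.46,0,0,0,0],[0.46,0,0,0,0],[0.46,0,0,0,0],[0.46,-15,0,0,0],[0.46,-30,0,0,0],[0.46,-35,0,0,0],[0.46,-35,0,0,0],[0.46,-35,0,0,0]]])

```text
time: 11.53
position: [0.6425, 0.2107, 0.1696]
tool_rot: [0.709, -0.02, -0.705, -0.001]
ft_force: [1.5, -0.4, 1.0]
grip_width: 0.0401
```

Emit:
carry_out(commands=[[[0.3,-20,20,10,0],[0.3,0,25,20,0],[0.3,0,25,20,0],[0.3,0,20,20,0],[0.3,0,0,0,0]]])

```text
time: 11.95
position: [0.5785, 0.124, 0.2188]
tool_rot: [0.726, -0.016, -0.688, -0.001]
ft_force: [-0.4, 0.1, -0.8]
grip_width: 0.0271
```

```bash
python3 -c "
from h import *
go(464,186,95)
im=robot.camera('top')
cv2.imwrite('pics/t2.png',cv2.resize(im[90:230,130:350],None,fx=3.5,fy=3.5,interpolation=cv2.INTER_CUBIC)[:,:,::-1])"
```

```text
tool axes x [ 0.053 -0.021 -0.998] y [-0.025 -0.999  0.02 ] z [-0.998  0.024 -0.054]
pos [578.5 124.  218.8] t 11.95 shift [116.2 -61.6 122.4] twist -0.07 F [-0.4  0.1 -0.8] w 0.0271 q6 1.64
```

View pics/t2.png

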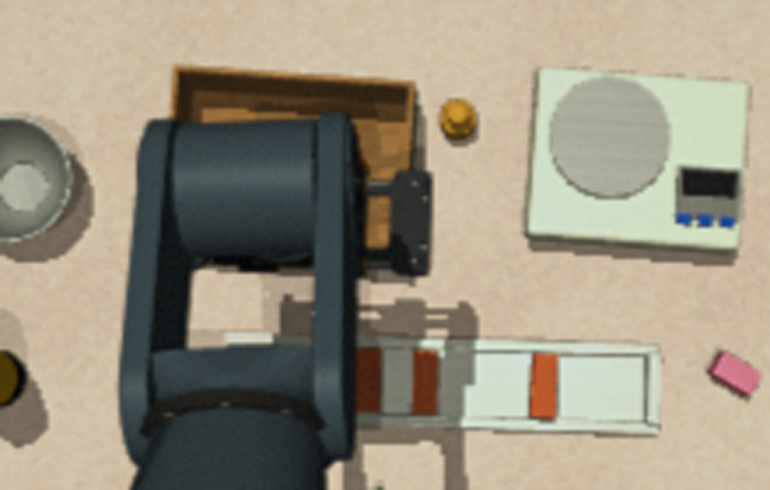

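The three sound bars stand undisturbed in the tray, at crop (369,380), (426,382) and (543,386). The arm hides most of the carton floor. Now I'll locate the tab.

```bash
python3 -c "
from h import *
im=cv2.imread('pics/side0.png')[:,:,::-1].copy()
c=max(blobs(im,(105,120,40),(130,255,255),(205,140,240,185),20),key=cv2.contourArea).reshape(-1,2)
t=c[c[:,1]<=c[:,1].min()+5]
print('tab top px',c[:,1].min(),t[:,0].min(),t[:,0].max(),'bottom',c[:,1].max())
u=(t[:,0].min()+t[:,0].max())/2
for v in (c[:,1].min(),c[:,1].min()+2,c[:,1].min()+4): print(v,(ray('side',(u,v),.063)*1000).round())
im=cv2.imread('pics/top0.png')[:,:,::-1].copy()
c=max(blobs(im,(105,120,40),(130,255,255),(190,175,225,220),20),key=cv2.contourArea).reshape(-1,2)
print('face top y',(ray('top',(c[:,0].max()+.5,198),.027)*1000).round(1),'rear',(ray('top',(c[:,0].min()-.5,198),.015)*1000).round(1))
cv2.imwrite('pics/tab.png',np.hstack([cv2.resize(cv2.imread('pics/side0.png')[140:190,195:250],None,fx=7,fy=7),cv2.resize(cv2.imread('pics/top0.png')[175:225,190:245],None,fx=7,fy=7)]))
"
```

```text
tab top px 151 215 224 bottom 177
151 [465. 199.  63.]
153 [463. 190.  63.]
155 [461. 182.  63.]
face top y [463.4 151.9  27. ] rear [463.3 209.4  15. ]
```

View pics/tab.png

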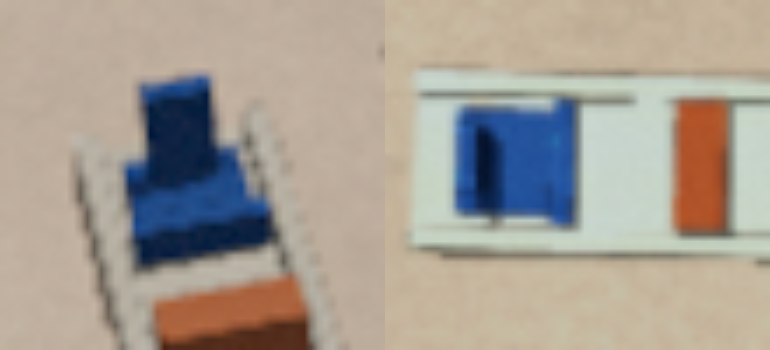

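The tab centre is at about (464,197). The face edge at y=152 plus 45 mm gives 197, and the side view's tab top at (220,152) gives 196. The snug end point for the tab should be y≈-54.

Emit:
carry_out(commands=[[[0.3,5,-12,18,0],[0.3,10,-12,18,0],[0.3,20,-12,18,0],[0.3,20,-12,18,0],[0.3,20,-12,18,0],[0.3,20,-10,18,0],[0.3,5,0,8,0],[0.3,0,0,0,0]]])

```text
time: 12.67
position: [0.4885, 0.2036, 0.1242]
tool_rot: [0.743, -0.014, -0.669, -0.006]
ft_force: [-0.3, 0.1, 0.7]
grip_width: 0.0259
```

```bash
python3 -c "
from h import *
go(464,197,75)"
```

```text
tool axes x [ 0.103 -0.013 -0.995] y [-0.028 -1.     0.01 ] z [-0.994  0.027 -0.104]
pos [488.5 203.6 124.2] t 12.6667 shift [46.5  6.8 29.3] twist -0.25 F [-0.3  0.1  0.7] w 0.0259 q6 1.84
```

Emit:
carry_out(commands=[[[0.3,5,7,10,0],[0.3,10,0,10,0],[0.3,10,0,6,0],[0.3,8,0,0,0],[0.3,0,0,0,0]]])

```text
time: 13.08
position: [0.4773, 0.2012, 0.0949]
tool_rot: [0.75, -0.011, -0.661, -0.007]
ft_force: [-0.7, 0.8, -0.3]
grip_width: 0.0263
```

```bash
python3 -c "
from h import *
go(464,197,28)"
```

```text
tool axes x [ 0.126 -0.007 -0.992] y [-0.026 -1.     0.004] z [-0.992  0.025 -0.126]
pos [477.3 201.2  94.9] t 13.0833 shift [64.7  4.2 21.5] twist -0.14 F [-0.7  0.8 -0.3] w 0.0263 q6 1.85
```

Emit:
carry_out(commands=[[[0.3,0,4,12,0],[0.3,8,0,10,0],[0.3,10,0,3,0],[0.3,0,0,0,0]]])

```text
time: 13.42
position: [0.4646, 0.1993, 0.0779]
tool_rot: [0.756, -0.01, -0.655, -0.009]
ft_force: [-0.2, -0.2, 0.3]
grip_width: 0.026
```

```bash
python3 -c "
from h import *
go(464,197,28)"
```

```text
tool axes x [ 0.142 -0.004 -0.99 ] y [-0.027 -1.     0.   ] z [-0.989  0.026 -0.142]
pos [464.6 199.3  77.9] t 13.4167 shift [49.3  2.3  7.6] twist -0.23 F [-0.2 -0.2  0.3] w 0.026 q6 1.86
```

```bash
python3 -c "
from h import *
im=robot.camera('side')
cv2.imwrite('pics/s3.png',cv2.resize(im[90:240,150:340],None,fx=4,fy=4,interpolation=cv2.INTER_CUBIC)[:,:,::-1])"
```

```text
(no output)
```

View pics/s3.png

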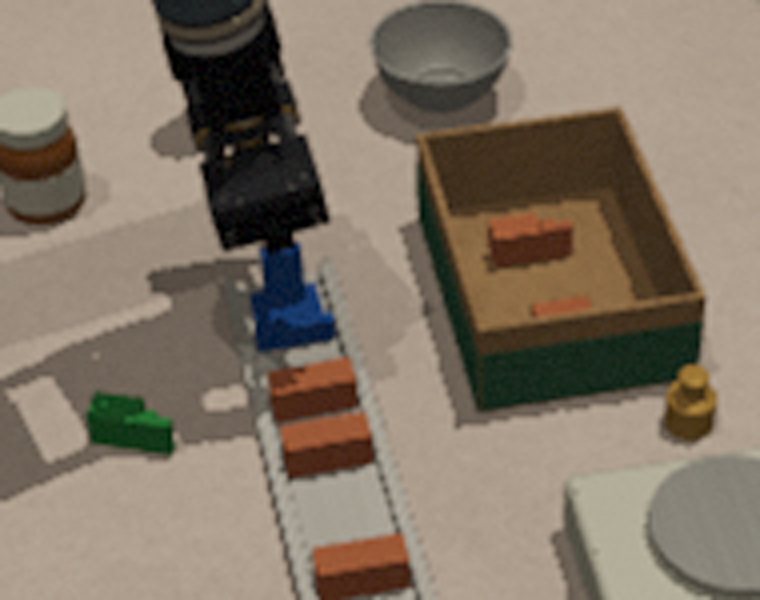

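Both faulty bars stand on the carton floor, the chipped one at crop (530,240) and the short one at (562,306). The hand is above the tab at (282,260). I'll lower around the tab.

Emit:
carry_out(commands=[[[0.3,6,2,7,0],[0.3,12,0,1,0],[0.3,10,0,1,0],[0.3,0,0,0,0]]])

```text
time: 13.8
position: [0.4691, 0.1991, 0.0533]
tool_rot: [0.761, -0.009, -0.649, -0.01]
ft_force: [-0.8, -0.9, 0.1]
grip_width: 0.0261
```

```bash
python3 -c "
from h import *
go(464,197,28)"
```

```text
tool axes x [ 0.158 -0.001 -0.987] y [-0.027 -1.    -0.003] z [-0.987  0.027 -0.158]
pos [469.1 199.1  53.3] t 13.8 shift [24.1  2.3  9. ] twist -0.28 F [-0.8 -0.9  0.1] w 0.0261 q6 1.88
```

Emit:
carry_out(commands=[[[0.3,8,2,9,0],[0.3,10,0,0,0],[0.3,2,0,0,0],[0.3,0,0,0,0]]])

```text
time: 14.13
position: [0.4687, 0.1981, 0.033]
tool_rot: [0.763, -0.009, -0.646, -0.011]
ft_force: [-0.1, 0.4, -0.1]
grip_width: 0.0259
```

Emit:
carry_out(commands=[[[0.02,0,0,0,0],[0.02,0,0,0,0],[0.02,0,0,0,0],[0.02,0,0,0,0],[0.02,0,0,0,0]]], force=15)

```text
time: 14.55
position: [0.4709, 0.1984, 0.0339]
tool_rot: [0.764, -0.008, -0.645, -0.011]
ft_force: [-0.3, -0.0, -4.5]
grip_width: 0.0098
```

```bash
python3 -c "
from h import *
go(458.5,-54,33)"
```

```text
tool axes x [ 0.169  0.001 -0.986] y [-0.026 -1.    -0.005] z [-0.985  0.027 -0.168]
pos [470.9 198.4  33.9] t 14.55 shift [ -1.4 252.7   5.5] twist -0.27 F [-0.3 -0.  -4.5] w 0.0098 q6 1.89
```

Emit:
carry_out(commands=[[[0.02,0,5,0,0],[0.02,0,8,0,0],[0.02,0,8,0,0],[0.02,0,8,0,0],[0.02,0,8,0,0],[0.02,0,8,0,0],[0.02,0,5,0,0],[0.02,0,0,0,0]]])

```text
time: 15.22
position: [0.4697, 0.1446, 0.0339]
tool_rot: [0.765, -0.008, -0.644, -0.011]
ft_force: [1.2, 2.7, -3.0]
grip_width: 0.0101
```

```bash
python3 -c "
from h import *
go(458.5,-54,33)"
```

```text
tool axes x [ 0.17   0.002 -0.985] y [-0.026 -1.    -0.006] z [-0.985  0.027 -0.17 ]
pos [469.7 144.6  33.9] t 15.2167 shift [ -1.4 198.8   5.8] twist -0.27 F [ 1.2  2.7 -3. ] w 0.0101 q6 1.72
```

Smooth so far, with about 3 N of drag. Continuing.

Emit:
carry_out(commands=[[[0.02,0,6,0,0],[0.02,0,8,0,0],[0.02,0,8,0,0],[0.02,0,8,0,0],[0.02,0,8,0,0],[0.02,0,8,0,0],[0.02,0,8,0,0],[0.02,0,6,0,0]]])

```text
time: 15.88
position: [0.4683, 0.0825, 0.0339]
tool_rot: [0.765, -0.007, -0.644, -0.01]
ft_force: [1.6, 2.5, -2.3]
grip_width: 0.0096
```

Emit:
carry_out(commands=[[[0.02,0,7,0,0],[0.02,0,7,0,0],[0.02,0,7,0,0],[0.02,0,7,0,0],[0.02,0,7,0,0],[0.02,0,7,0,0],[0.02,0,7,0,0],[0.02,0,5,0,0]]])

```text
time: 16.55
position: [0.4671, 0.0258, 0.0339]
tool_rot: [0.765, -0.006, -0.643, -0.01]
ft_force: [1.7, 3.1, -3.3]
grip_width: 0.0098
```

```bash
python3 -c "
from h import *
go(458.5,-54,33)"
```

```text
tool axes x [ 0.172  0.004 -0.985] y [-0.023 -1.    -0.008] z [-0.985  0.024 -0.172]
pos [467.1  25.8  33.9] t 16.55 shift [-0.9 80.   6.7] twist -0.07 F [ 1.7  3.1 -3.3] w 0.0098 q6 1.21
```

Emit:
carry_out(commands=[[[0.02,0,7,0,0],[0.02,0,8,0,0],[0.02,0,8,0,0],[0.02,0,8,0,0],[0.02,0,8,0,0],[0.02,0,7,0,0],[0.02,0,6,0,0],[0.02,0,4,0,0]]])

```text
time: 17.22
position: [0.4658, -0.0321, 0.0339]
tool_rot: [0.766, -0.005, -0.643, -0.011]
ft_force: [2.1, 4.4, -3.2]
grip_width: 0.0098
```

Emit:
carry_out(commands=[[[0.02,0,3,0,0],[0.02,0,3,0,0],[0.02,0,3,0,0],[0.02,0,2,0,0],[0.02,0,1,0,0]]])

```text
time: 17.63
position: [0.4655, -0.0451, 0.0339]
tool_rot: [0.766, -0.005, -0.643, -0.011]
ft_force: [1.3, 3.3, -2.3]
grip_width: 0.0101
```

Now 1 mm steps, watching the force.

Emit:
carry_out(commands=[[[0.02,0,1.5,0,0],[0.02,0,1.5,0,0],[0.02,0,1,0,0],[0.02,0,1,0,0]]])

```text
time: 17.97
position: [0.4654, -0.0502, 0.0339]
tool_rot: [0.766, -0.005, -0.643, -0.011]
ft_force: [1.8, 2.3, -0.6]
grip_width: 0.0101
```

Emit:
carry_out(commands=[[[0.02,0,1,0,0],[0.02,0,1,0,0],[0.02,0,1,0,0]]])

```text
time: 18.22
position: [0.4652, -0.0526, 0.0339]
tool_rot: [0.765, -0.004, -0.644, -0.011]
ft_force: [7.1, 14.5, -2.4]
grip_width: 0.0099
```

Emit:
carry_out(commands=[[[0.02,0,1,0,0],[0.02,0,1,0,0]]])

```text
time: 18.38
position: [0.4652, -0.0525, 0.0339]
tool_rot: [0.765, -0.003, -0.644, -0.013]
ft_force: [4.6, 9.8, -2.5]
grip_width: 0.0102
```

Contact: it stopped at y=-52.6 with the force jumping to about 14 N, after 251 mm of movement (start travel ≈11 mm, so ≈0.262). Release and lift away.

Emit:
carry_out(commands=[[[0.02,0,0,0,0],[0.25,0,0,0,0],[0.25,0,0,0,0],[0.25,0,0,0,0],[0.25,0,0,0,0]]])

```text
time: 18.8
position: [0.4654, -0.0537, 0.0342]
tool_rot: [0.765, -0.004, -0.644, -0.012]
ft_force: [0.3, 0.3, -0.9]
grip_width: 0.021
```

Emit:
carry_out(commands=[[[0.25,-10,0,0,0],[0.25,-15,0,0,0],[0.25,-20,0,0,0],[0.25,-30,0,0,0],[0.25,-30,0,0,0],[0.25,-30,0,0,0],[0.25,-30,0,0,0],[0.25,-20,0,0,0]]])

```text
time: 19.47
position: [0.4293, -0.0569, 0.2194]
tool_rot: [0.761, -0.004, -0.648, -0.014]
ft_force: [0.8, -0.5, 0.0]
grip_width: 0.0219
```

Emit:
carry_out(commands=[[[0.25,0,30,0,0],[0.25,0,35,0,0],[0.25,0,35,0,0],[0.25,0,35,0,0],[0.25,0,35,0,0],[0.25,0,35,0,0],[0.25,0,30,0,0],[0.25,0,0,0,0]]])

```text
time: 20.13
position: [0.423, -0.3032, 0.2249]
tool_rot: [0.766, -0.007, -0.643, -0.007]
ft_force: [0.8, -0.0, -0.3]
grip_width: 0.022
```

```bash
python3 -c "
from h import *
go(458,-54,100)
for n,r in (('top',(90,230,130,350)),('side',(120,280,170,330))):
    im=robot.camera(n);a,b,c,d=r
    cv2.imwrite(f'pics/f_{n}.png',cv2.resize(im[a:b,c:d],None,fx=3.5,fy=3.5,interpolation=cv2.INTER_CUBIC)[:,:,::-1])"
```

```text
tool axes x [ 0.174 -0.001 -0.985] y [-0.02  -1.    -0.002] z [-0.985  0.02  -0.174]
pos [ 423.  -303.2  224.9] t 20.1333 shift [ 128.7 -249.6   -7.8] twist 0.14 F [ 0.8 -0.  -0.3] w 0.022 q6 0.57
```

View pics/f_top.png

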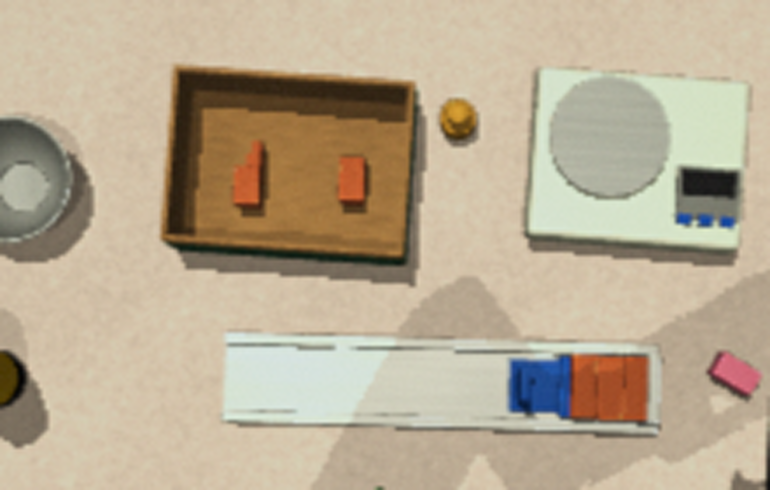

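View pics/f_side.png

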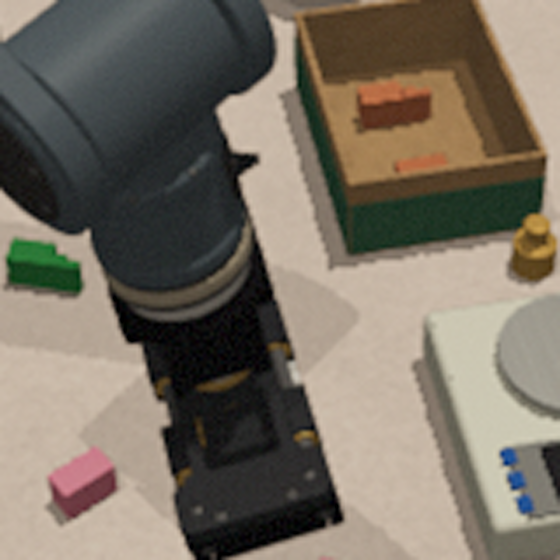

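In the final top view the three sound bars stand as one closed block at crop u=571–648, about 72 mm, between the pusher face and the end stop. Both faulty bars are upright in the carton at (248,178) and (352,178), and the nearby bench items have not moved.

```bash
python3 -c "
from rig import robot
print(robot.hand_in())"
```

```text
the job is handed in; nothing more can be done
None
```

I moved the short bar and the chipped bar from the tray into the carton, then slid the pusher until the three sound bars were snug against the end stop. The job was handed in at about 20 s of the 69 s limit.

- **Carton:** the last pictures show both faulty bars standing on the carton floor.
- **Row:** the three sound bars form one closed block about 72 mm long, three times 24 mm. I pinched the pusher's tab and moved it 251 mm. Adding the estimated 11 mm start travel gives about 0.262, against the expected 0.263. It stopped with about 16 N at the wrist, then was released and the gripper backed off.
- **Rest of the bench:** nothing else I could see in the last pictures had moved. They were crops of the work area, so the spatula, the spray can and most of the jar were outside them. The arm hid the tray in the last side view, so only the top view confirms the closed row.
- **Disagreements:** the two cameras differed by 2–4 mm on bar positions, so I aimed between them. The tool gradually tilted, to about 10° by the pinch. Neither caused any unwanted contact that I saw in the force readings.

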